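Park the domed former and balance the caul on its crown

TASK

Holding its blue fin, slide the domed former, without lifting or tipping it, off the plywood board and down the small step onto the grey board until its sled sits flat and centred inside the yellow outline, square to it. Only then pick up the wooden caul by its red rib and gently set it, rib up and lengthwise along the sled, on the crown of the dome so that it stays balanced there by itself, level and centred. Leave the other things on the bench where they are.

Things in the scene. Friction and masses are not known exactly. Their poses are not given: they have to be found in the camera images.
- former: The former: a wooden sled 140 (x) x 200 (y) x 14 mm with a white plaster dome and a blue fin on it, about 0.75 kg (varies). Origin: centre of the sled's underside; y runs along the sled towards the fin, z up. It starts on the upper board, up to 0.1 rad askew
- former_base (a point): The same point as the former's origin (centre of the sled's underside), same axes
- former_crown (a point): Highest point of the white dome: 122 mm above the sled's underside, 35 mm from the sled's centre towards its -y end. The dome is a sphere of radius 60 mm on a cylinder of the same radius, fixed to the sled. Axes as the former
- former_fin (a point): Grip point in the blue upright fin, which is 60 (x) x 22 (y, the way to pinch it) mm and rises to 91 mm above the sled's underside. Point: on the fin's middle, 80 mm from the sled's centre towards +y, 66 mm above the underside. 44 mm of free sled lies between fin and dome. Axes as the former
- bay (a point): Centre of the yellow outline on the grey lower board, at the board's top, 18 mm above the bench. The outline just surrounds the sled (150 x 210 mm). y runs along the station: the sled is parked with its own axes parallel to these, the fin towards +y. z up. The upper board lies end to end with the lower one, on its +y or its -y side
- upper_center (a point): Centre of the top of the plywood upper board, 24 mm above the bench, 6 mm higher than the grey lower board. Both boards are 190 (x) x 230 (y) mm, 232 mm apart centre to centre. Two orange-and-steel bar clamps, 135 mm tall, stand on the station's far lip, 128 mm in x from each board's centre. Axes as bay. A blue tool tote (160 mm tall) and a yellow drill stand well beyond the station, fixed
- caul: The caul: a light wood slab 170 (x) x 70 (y) x 12 mm with a red rib 20 mm wide and 40 mm high along the middle of its top, about 0.22 kg (varies). Origin: centre of the underside; x lengthwise, z up. Its weight is symmetrical: the balance point is the middle. It starts flat on the bench, rib up, to the left or right of the station
- caul_center (a point): Centre of the caul, 26 mm above its underside (the rib reaches from 12 to 52 mm above it). Axes as the caul
- mallet_center (a point): Wooden mallet lying on its side, about 225 mm long (along its x), head 65 x 100 x 60 mm at its +x end. Bystander. Point: middle of its length, 30 mm above the bench. Shares with the caul the two places left and right of the station
- glue_center (a point): White glue bottle with orange cap, standing, 66 mm across, 190 mm tall. Bystander. Point: half-way up
- spray_center (a point): Green can, standing, 64 mm across, 180 mm tall. Bystander. Point: half-way up
- sanding_center (a point): Cork sanding block lying on the bench between robot and station, 60 x 100 x 35 mm. Bystander. Point: its centre
- tape_center (a point): Blue roll of tape lying flat between robot and station, 100 mm across, 45 mm high. Bystander. Point: its centre
Mind the look-alikes: they are no part of the job. What is shaped like the caul but purple is not meant.

How it is judged:
By the outcome, as a careful person would: the job done as asked, in the order asked, and still so for the second after the job is handed in, with the robot touching nothing.
It also fails if it takes over 66 s, if anything falls off the work surface, if the arm or the gripper's body presses on something with over 40 N, if the wrist force passes 120 N, or if a joint passes its speed limit or range.

ROBOT

A 7-joint arm with a two-finger parallel gripper is mounted at the origin on the work surface. World frame = base frame: x ahead of the robot, y to its left, z up, the work surface at z = 0. Lengths are in m, angles in rad, forces in N, time in s.
With the tool pointing down it reaches from about 0.4 to 0.875 m from the base axis. Payload 6.5 kg.
Tool frame: the origin (TCP) lies midway between the tips of the shut fingers; the grasp point (between the pads) lies env.tcp_to_grasp behind it (env.tcp_to_grasp is the distance from the TCP to the grasp point, in m); z points along the fingers, y is the direction in which the jaws open and shut (so a half turn about z gives the same grasp; the last joint's range is limited). The gripper opens to 88 mm and grips with 3 to 60 N. Pads are 18 mm wide; open, the fingers measure 123 mm over their backs; the gripper's body (75 mm by 187 mm) begins 45 mm behind the grasp point.
Start: joints at [1.263, 0.536, -0.004, 1.538, 0.003, 1.067, -0.071], TCP at [0.156, -0.631, 0.239] pointing down, gripper open.
Joint ranges: [-2.7, 2.7], [-0.37, 2.16], [-1.27, 1.26], [0.24, 2.4], [-1.31, 4.45], [0.19, 1.91], [-2.76, 2.76]. Speed limits (rad/s): [2.39, 2.39, 3.14, 3.14, 3.14, 3.14, 3.14].

INTERFACE

Orientations are given as a rotation vector (axis times angle).
In Python, from bench import env, grab_frame, calibration gives the robot as it stands.
- The arm moves only by the tool send_rows, never from a script. Its argument "motion" is one flat list of numbers, 7 for each row, row after row: the opening, from -1 (shut) to 1 (fully open), then the shift along the tool's x, y, z scaled (see below), then the turn, a rotation vector about the tool's x, y, z scaled (see below). A call has 1 to 20 rows; each row is the pose to reach, as a shift and turn from the pose commanded when the call began, along the tool's axes at that moment; what a row does not reach only later rows make up. The controller multiplies each number of a shift by 0.3 m and each number of a turn by 45 degrees. A row lasts 1/10 s, in which the tool goes at most 50 mm and 8.59 degrees, less where a joint would pass 70% of its speed; a pose out of reach is approached as far as the arm can. A call with a number of a shift or a turn outside -1 to 1 is refused whole. A call with a gripper value outside its range is refused whole. The fingers move at their own pace and stop on an object; "grip_force" is the grip in N (left out, the last holds). Time passes only in rows, so rows that repeat a pose let the fingers close. It gives the time, the measured TCP pose, the force and the opening at its end, in the units of the state.
- env.get_state(): the state, without advancing time (a new reading comes with each control period).
- grab_frame(name): name is "scene" or "top"; returns the picture (420x560x3 uint8, red, green, blue); there is no depth.
- calibration(name): a dict with "fovy" (degrees; the focal length in pixels is half the picture's height over the tangent of half this angle, whatever the lens; pixels are square), "cx", "cy" (the principal point, pixels), "k1" (the pictures are not rectified: a ray, as slopes to the right and down, at radius r is drawn at 1 + k1 r^2 times it, then the intrinsics apply), "xyz" and "orientation" of the camera in the world. Camera axes: x right, y down, z forward; pixel columns grow to the right and rows downward; lengths in m; the calibration is good to about 2 mm. A picture is of the moment at which its call begins. calibration takes no time and is no camera call.
- env.close_job(): hands the job in, once; it reports no verdict.
The state is a dict: "clock": time; "qpos": joint angles; "joint_vel": joint speeds; "tau": joint torques, N m; "eef_pos": TCP position; "tcp_rot": TCP orientation; "ft_force": force on the tool from outside, world axes, zero at the start; "torque": the same for the moment, N m; "width": opening from 0.0 (shut) to 1.0 (fully open).
Only numpy, scipy, OpenCV 4.12 (cv2) and the standard library are available. Lean on these libraries where they do the work, as an engineer would, in place of code of your own. Each camera call takes 0.05 s, during which the arm holds its last target. There are 200 camera calls.

## Working session

There is one attempt and no reset: what is moved stays moved. The work goes in short steps, Python scripts to look and compute and a tool call to move; the robot and the scene stay as the last step left them, time stands still between calls to the robot, and variables do not carry over. Pictures are saved under pics/ and viewed, about 8 in all and at most 12, crops included, and the job is handed in when it is done.

Besides the shell and the picture viewer there is one more tool, called after "Call:" as name(argument=value, ...) on one line, values as JSON. send_rows: Moves the arm, as the interface text tells. Its arguments: {"type":"object","properties":{"motion":{"type":"array"},"grip_force":{"type":"number"}},"required":["motion"]}

```bash
mkdir -p pics; ls
python3 - <<'E'
from bench import env, grab_frame, calibration
import cv2
for n in("scene","top"):
    im=grab_frame(n); cv2.imwrite(f"pics/{n}0.png",im[:,:,::-1]); print(n,calibration(n))
print(env.tcp_to_grasp,env.get_state())
E
```

```text
pics
scene {'fovy': 48.43966209627401, 'cx': 284.39419064555636, 'cy': 209.5195705454577, 'k1': -0.0860152319975943, 'xyz': array([ 0.98801359, -1.02071808,  1.26805839]), 'orientation': array([-2.35021336, -0.60452607,  0.20452253])}
top {'fovy': 56.21028798736199, 'cx': 282.51321664794983, 'cy': 203.66639057741594, 'k1': -0.11641031036601132, 'xyz': array([ 0.34940716, -0.11471247,  1.2250407 ]), 'orientation': array([-2.15681121,  2.15283441, -0.19720351])}
0.0187 {'clock': 0.1, 'qpos': array([ 1.26280299,  0.53708769, -0.00441074,  1.53871251,  0.00261609,
        1.06728982, -0.07120208]), 'joint_vel': array([-0.00030304, -0.00107704, -0.00055912, -0.00229336,  0.00027003,
       -0.00081465, -0.00156826]), 'tau': array([ 2.42730268e-03, -5.72079241e+01,  9.93755311e-01, -2.52232271e+01,
       -5.62075304e-02,  1.34746908e-02,  3.37572351e-05]), 'eef_pos': array([ 0.15548253, -0.6305941 ,  0.23795281]), 'tcp_rot': array([-3.11720438e+00, -3.78790788e-01,  4.97825503e-04]), 'ft_force': array([-0.22153474, -0.58314321,  0.00624745]), 'torque': array([-0.01025585,  0.05323422,  0.00869716]), 'width': 0.9976960205316001}
```

View pics/scene0.png

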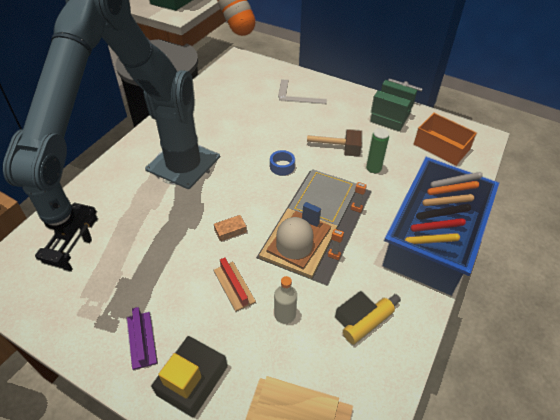

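View pics/top0.png

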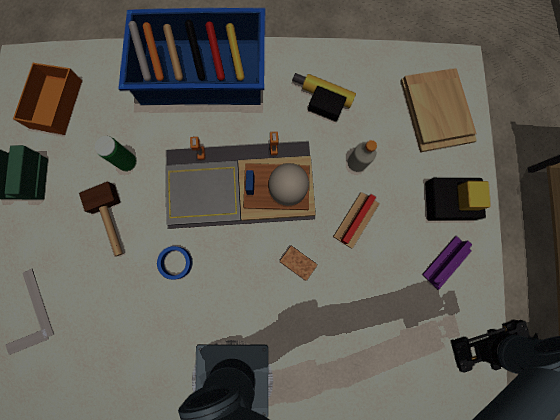

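Scene: the red-ribbed wooden slab at scene (234,283) / top (356,220) is the caul. The purple one at top (447,262) / scene (142,338) is the look-alike. The fin points left in the top view, towards the empty grey board (+y). Next I measure and take one enlarged crop.

```bash
cat > h.py <<'E'
from bench import env, grab_frame, calibration
import cv2, numpy as np
from scipy.spatial.transform import Rotation as R
def cam(n):
    c=calibration(n); f=210/np.tan(np.radians(c['fovy']/2))
    return np.array([[f,0,c['cx']],[0,f,c['cy']],[0,0,1]]),np.array([c['k1'],0,0,0.]),R.from_rotvec(c['orientation']).as_matrix(),c['xyz']
def cast(n,px,z):
    K,d,Rm,t=cam(n); p=cv2.undistortPoints(np.float64(px).reshape(-1,1,2),K,d)[:,0]
    v=np.c_[p,np.ones(len(p))]@Rm.T
    return t+v*((z-t[2])/v[:,2])[:,None]
def proj(n,P):
    K,d,Rm,t=cam(n); return cv2.projectPoints((np.float64(P).reshape(-1,3)-t)@Rm,np.zeros(3),np.zeros(3),K,d)[0][:,0]
def mask(im,lo,hi,roi):
    h=cv2.cvtColor(im,cv2.COLOR_RGB2HSV); m=cv2.inRange(h,lo,hi); k=np.zeros_like(m); x0,y0,x1,y1=roi; k[y0:y1,x0:x1]=255; return m&k
def big(m):
    c,_=cv2.findContours(m,cv2.RETR_EXTERNAL,cv2.CHAIN_APPROX_NONE); return max(c,key=cv2.contourArea)
E
python3 - <<'E'
from h import *
T=cv2.imread('pics/top0.png')[:,:,::-1].copy();S=cv2.imread('pics/scene0.png')[:,:,::-1].copy()
np.set_printoptions(precision=4,suppress=True)
def rep(nm,n,im,lo,hi,roi,z):
    m=mask(im,lo,hi,roi); c=big(m) if nm!='yellow' else cv2.findNonZero(m)
    b=cv2.boxPoints(cv2.minAreaRect(c)); P=cast(n,b,z)[:,:2]; e=[P[1]-P[0],P[2]-P[1]]
    print(nm,n,cv2.countNonZero(m),'px',b.mean(0),'c',P.mean(0),'edges',[(round(np.hypot(*v),4),round(np.arctan2(v[1],v[0]),3)) for v in e]); return b
B=[]
B.append(rep('yellow','top',T,(18,90,80),(35,255,255),(166,160,241,226),.018))
B.append(rep('fin','top',T,(95,120,30),(125,255,255),(235,160,265,205),.115))
B.append(rep('rib','top',T,(0,150,60),(6,255,255),(325,185,385,255),.052))
rep('rib172','top',T,(172,150,60),(180,255,255),(325,185,385,255),.052)
B.append(rep('cauloutline','top',T,(0,60,110),(20,255,255),(325,185,385,255),.012))
rep('fin','scene',S,(95,120,30),(125,255,255),(295,195,330,230),.115)
rep('rib','scene',S,(0,150,60),(6,255,255),(210,250,260,312),.052)
for b in B: cv2.polylines(T,[np.int32(np.round(b))],True,(0,255,0),1) if 0 else None
a=cv2.resize(T[135:255,160:390],None,fx=3.4,fy=3.4,interpolation=cv2.INTER_CUBIC)
cv2.imwrite('pics/crop1.png',a[:,:,::-1])
E
```

```text
yellow top 411 px [204.5261 188.927 ] c [0.5828 0.0941] edges [(np.float64(0.2357), np.float64(-1.506)), (np.float64(0.1706), np.float64(-3.065))]
fin top 141 px [249.  180.5] c [ 0.5885 -0.0507] edges [(np.float64(0.0173), np.float64(-1.566)), (np.float64(0.0559), np.float64(-3.129))]
rib top 349 px [358.7489 218.3455] c [ 0.4876 -0.3811] edges [(np.float64(0.1686), np.float64(-0.574)), (np.float64(0.0203), np.float64(-2.126))]
rib172 top 5 px [344. 241.] c [ 0.4183 -0.3336] edges [(np.float64(0.0), np.float64(0.0)), (np.float64(0.0), np.float64(0.0))]
cauloutline top 936 px [361.647  220.5882] c [ 0.4853 -0.3992] edges [(np.float64(0.1805), np.float64(-0.563)), (np.float64(0.0392), np.float64(-2.114))]
fin scene 52 px [311.5776 206.819 ] c [ 0.5928 -0.0574] edges [(np.float64(0.0151), np.float64(1.736)), (np.float64(0.0531), np.float64(-0.024))]
rib scene 289 px [233.  278.5] c [ 0.4893 -0.3883] edges [(np.float64(0.0207), np.float64(1.144)), (np.float64(0.169), np.float64(-0.573))]
```

View pics/crop1.png

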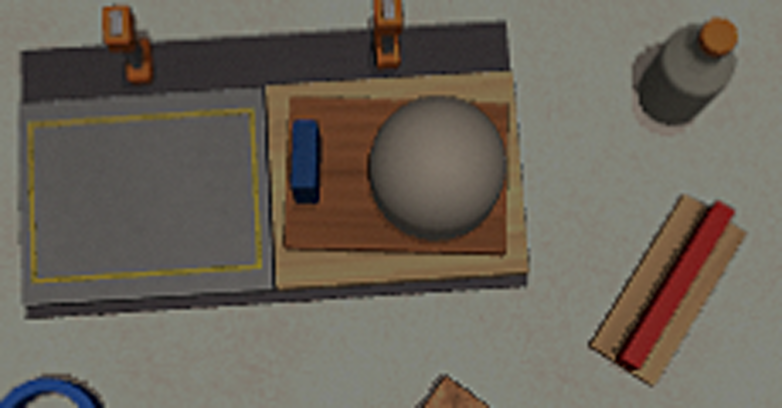

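The crop confirms it: the caul (red rib, crop 675,290) lies on bare bench, fin at (305,160), dome at (437,168). The yellow outline is at (31,124)-(263,267) with the grey board empty. I'll refine the corners by line fits and plan the approach.

```bash
cat >> h.py <<'E'
def uncrop(p,o=(160,135),s=3.4): return (np.float64(p)+.5)/s-.5+np.array(o)
def quad(n,w,cs,z,thr=2.0):
    """refine corner guesses: weight map w, fitLine to pixels near each side, intersect"""
    L=[]
    ys,xs=np.nonzero(w); pts=np.c_[xs,ys].astype(float)
    for i in range(4):
        a,b=cs[i],cs[(i+1)%4]; u=(b-a)/np.linalg.norm(b-a); r=pts-a; s=r@u; dd=abs(r@[-u[1],u[0]])
        k=(dd<thr)&(s>3)&(s<np.linalg.norm(b-a)-3)
        P=cast(n,pts[k],z)[:,:2]; L.append(cv2.fitLine(P.astype(np.float32),cv2.DIST_HUBER,0,.001,.001).ravel())
    C=[]
    for i in range(4):
        d1,p1,d2,p2=L[i-1][:2],L[i-1][2:],L[i][:2],L[i][2:]
        t=np.linalg.solve(np.c_[d1,-d2],p2-p1); C.append(p1+t[0]*d1)
    C=np.array(C); e=[C[(i+1)%4]-C[i] for i in range(4)]
    print(n,'centre',C.mean(0),'sides',[round(float(np.hypot(*v)),4) for v in e],'ang',[round(float(np.arctan2(v[1],v[0])),3) for v in e]); return C
def goal(p,yaw,w,ref=None):
    """row numbers for tool-down TCP pose p with tool x at world angle yaw"""
    s=env.get_state() if ref is None else ref
    R0=R.from_rotvec(s['tcp_rot']); Rt=R.from_euler('z',yaw)*R.from_rotvec([np.pi,0,0])
    d=R0.inv().apply(np.array(p)-s['eef_pos'])/.3; r=(R0.inv()*Rt).as_rotvec()/(np.pi/4)
    return np.round(np.r_[w,d,r],4)
E
python3 - <<'E'
from h import *
np.set_printoptions(precision=4,suppress=True)
T=cv2.imread('pics/top0.png')[:,:,::-1].copy();S=cv2.imread('pics/scene0.png')[:,:,::-1].copy()
y=mask(T,(20,80,60),(36,255,255),(160,150,242,226))
C=quad('top',y,uncrop([(31,124),(253,110),(263,267),(35,281)]),.018)
E=cv2.Canny(T,30,80)
F=quad('top',E,uncrop([(290,98),(509,105),(505,253),(286,247)]),.038)
print('sled corners manual',cast('top',uncrop([(290,98),(509,105),(505,253),(286,247)]),.038)[:,:2])
print('fin top manual',cast('top',uncrop([(295,121),(311,121),(311,193),(295,193)]),.115)[:,:2])
print('rib top manual',cast('top',uncrop([(715,203),(732,210),(634,369),(617,362)]),.052)[:,:2])
s=env.get_state(); 
for p in ([.33,-.34,.28],[.59,-.06,.28]): print(goal(p,0,0))
E
```

```text
top centre [0.5725 0.1021] sides [0.2073, 0.1468, 0.2055, 0.1463] ang [-1.501, -3.073, 1.638, 0.081]
top centre [ 0.5875 -0.1309] sides [0.1969, 0.1374, 0.2009, 0.1444] ang [-1.607, 3.104, 1.569, -0.064]
sled corners manual [[ 0.6589 -0.0329]
 [ 0.6537 -0.2331]
 [ 0.5168 -0.2279]
 [ 0.5215 -0.0314]]
fin top manual [[ 0.6187 -0.0427]
 [ 0.6187 -0.0564]
 [ 0.5564 -0.0572]
 [ 0.5563 -0.0437]]
rib top manual [[ 0.561  -0.4175]
 [ 0.5547 -0.433 ]
 [ 0.4118 -0.3399]
 [ 0.418  -0.3249]]
[ 0.      0.7968 -0.8013 -0.1391 -0.0019  0.0004  0.3079]
[ 0.      1.8617 -1.5    -0.1382 -0.0019  0.0004  0.3079]
```

Call:
send_rows(motion=[0, 0.797, -0.801, -0.139, -0.002, 0, 0.346, 0, 0.797, -0.801, -0.139, -0.002, 0, 0.346, 0, 0.797, -0.801, -0.139, -0.002, 0, 0.346, 0, 0.797, -0.801, -0.139, -0.002, 0, 0.346, 0, 0.797, -0.801, -0.139, -0.002, 0, 0.346, 0, 0.797, -0.801, -0.139, -0.002, 0, 0.346, 0, 0.797, -0.801, -0.139, -0.002, 0, 0.346, 0, 0.797, -0.801, -0.139, -0.002, 0, 0.346], grip_force=45)

```text
clock: 0.9
eef_pos: [0.3337, -0.3356, 0.281]
tcp_rot: [3.141, -0.033, 0.003]
ft_force: [0.7, -0.2, 0.5]
width: 0.499
```

Run:
```python
from h import *
print(goal([.589,-.052,.22],-.03,0)); print(env.get_state())
```

```text
[ 0.000e+00  8.306e-01 -9.628e-01  2.047e-01  2.000e-04 -2.500e-03
  1.160e-02]
{'clock': 0.9, 'qpos': array([ 0.77593201,  0.18645398, -0.09312607,  1.93947886,  0.01905932,
        1.01487209, -0.91731277]), 'joint_vel': array([ 0.05749117,  0.0300662 ,  0.09048461, -0.02036211,  0.0318328 ,
       -0.01128658,  0.07508968]), 'tau': array([ -0.88055871, -37.09946036,  -0.62204534, -23.9493531 ,
        -0.13760637,   0.11425471,  -0.76941317]), 'eef_pos': array([ 0.33372487, -0.33555429,  0.28096542]), 'tcp_rot': array([ 3.14120532e+00, -3.28206388e-02,  3.06474236e-03]), 'ft_force': array([ 0.6915043 , -0.22364483,  0.45248479]), 'torque': array([-0.00184591, -0.03566661,  0.0291232 ]), 'width': 0.4990181277658148}
```

Call:
send_rows(motion=[0, 0.84, -0.975, 0.2, 0, 0, 0, 0, 0.84, -0.975, 0.2, 0, 0, 0, 0, 0.84, -0.975, 0.2, 0, 0, 0, 0, 0.84, -0.975, 0.2, 0, 0, 0, 0, 0.84, -0.975, 0.2, 0, 0, 0, 0, 0.84, -0.975, 0.2, 0, 0, 0, 0, 0.84, -0.975, 0.2, 0, 0, 0, 0, 0.84, -0.975, 0.2, 0, 0, 0, 0, 0.84, -0.975, 0.2, 0, 0, 0, 0, 0.84, -0.975, 0.2, 0, 0, 0, 0, 0.84, -0.975, 0.2, 0, 0, 0])

```text
clock: 2.0
eef_pos: [0.5901, -0.0579, 0.2197]
tcp_rot: [3.138, -0.051, -0.001]
ft_force: [-0.5, 0.1, -0.1]
width: 0.501
```

Run:
```python
from h import *
np.set_printoptions(precision=4,suppress=True)
print(goal([.589,-.052,.0873],-.03,0)); s=env.get_state(); print(s['joint_vel'].round(3), s['eef_pos'])
S=grab_frame('scene')
a=cv2.resize(S[150:290,230:400],None,fx=4.3,fy=4.3,interpolation=cv2.INTER_CUBIC)
cv2.imwrite('pics/crop2.png',a[:,:,::-1])
```

```text
[ 0.     -0.004  -0.0208  0.4412  0.0035  0.0011 -0.0028]
[ 0.01  -0.013  0.     0.004 -0.001  0.    -0.003] [ 0.5901 -0.0579  0.2197]
```

View pics/crop2.png

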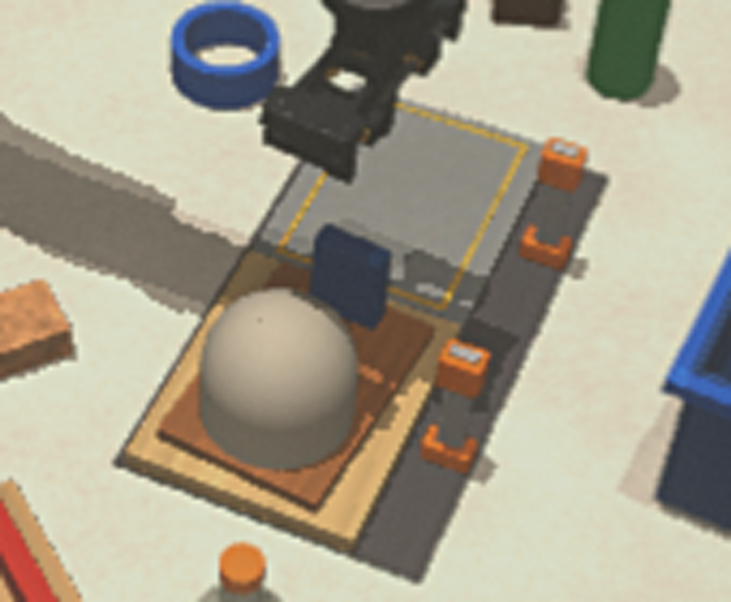

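The crop shows the gripper over the near part of the grey board, with the fin clear below it (top centre at crop ≈(353,247)). The two views put the fin within 6 mm of each other, so I descend.

Call:
send_rows(motion=[0, 0, -0.01, 0.15, 0, 0, 0, 0, 0, -0.01, 0.28, 0, 0, 0, 0, 0, -0.01, 0.36, 0, 0, 0, 0, 0, -0.01, 0.41, 0, 0, 0, 0, 0, -0.01, 0.441, 0, 0, 0, 0, 0, -0.01, 0.441, 0, 0, 0, 0, 0, -0.01, 0.441, 0, 0, 0])

```text
clock: 2.75
eef_pos: [0.5918, -0.0533, 0.0888]
tcp_rot: [3.14, -0.048, 0.003]
ft_force: [0.3, 0.4, -0.7]
width: 0.5
```

Call:
send_rows(motion=[-0.5, 0, 0, 0, 0, 0, 0, -0.6, 0, 0, 0, 0, 0, 0, -0.7, 0, 0, 0, 0, 0, 0, -1, 0, 0, 0, 0, 0, 0, -1, 0, 0, 0, 0, 0, 0, -1, 0, 0, 0, 0, 0, 0, -1, 0, 0, 0, 0, 0, 0], grip_force=45)

```text
clock: 3.45
eef_pos: [0.5914, -0.0532, 0.0883]
tcp_rot: [3.139, -0.047, 0.002]
ft_force: [-1.7, -0.8, 5.7]
width: 0.247
```

Run:
```python
from h import *
s=env.get_state(); print(s)
T=grab_frame('top');S=grab_frame('scene')
a=cv2.resize(T[135:255,160:390],None,fx=3.4,fy=3.4,interpolation=cv2.INTER_CUBIC)
cv2.imwrite('pics/crop3.png',a[:,:,::-1]); cv2.imwrite('pics/top3.png',T[:,:,::-1]); cv2.imwrite('pics/scene3.png',S[:,:,::-1])
```

```text
{'clock': 3.45, 'qpos': array([ 0.17536861,  0.64864171, -0.22143496,  1.78132094,  0.2025755 ,
        0.73274748, -1.75427011]), 'joint_vel': array([ 0.00142736,  0.00083002, -0.00151342, -0.00018284, -0.00021736,
        0.00072002,  0.00021534]), 'tau': array([ -0.42705243, -53.17983627,  -2.67704129, -17.99360096,
        -0.14816954,  -0.48283093,  -0.05906138]), 'eef_pos': array([ 0.59141691, -0.05319076,  0.08833051]), 'tcp_rot': array([ 3.13933869e+00, -4.70210452e-02,  1.61199101e-03]), 'ft_force': array([-1.65208349, -0.7951092 ,  5.67043198]), 'torque': array([-0.14007897,  0.24528612,  0.01949753]), 'width': 0.24657732268673252}
```

View pics/crop3.png

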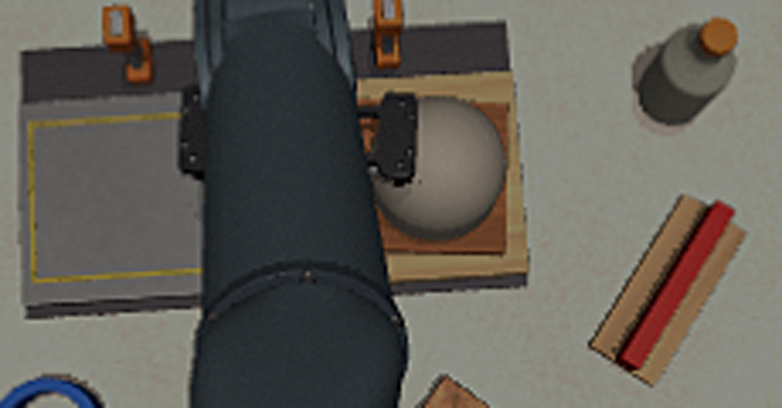

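The fin is gripped (opening 21.7 mm against 22 mm). The body overlaps the dome edge in plan but clears it in height. I start the level slide, first half.

Call:
send_rows(motion=[-1, -0.0024, -0.0195, 0, 0, 0, -0.0032, -1, -0.0048, -0.039, 0, 0, 0, -0.0064, -1, -0.0072, -0.0585, 0, 0, 0, -0.0096, -1, -0.0096, -0.078, 0, 0, 0, -0.0128, -1, -0.012, -0.0975, 0, 0, 0, -0.016, -1, -0.0144, -0.117, 0, 0, 0, -0.0192, -1, -0.0168, -0.1365, 0, 0, 0, -0.0224, -1, -0.0192, -0.156, 0, 0, 0, -0.0256, -1, -0.0216, -0.1755, 0, 0, 0, -0.0288, -1, -0.024, -0.195, 0, 0, 0, -0.032, -1, -0.0264, -0.2145, 0, 0, 0, -0.0352, -1, -0.0288, -0.234, 0, 0, 0, -0.0384, -1, -0.0312, -0.2535, 0, 0, 0, -0.0416, -1, -0.0336, -0.273, 0, 0, 0, -0.0448, -1, -0.036, -0.2925, 0, 0, 0, -0.048, -1, -0.0384, -0.312, 0, 0, 0, -0.0512, -1, -0.0408, -0.3315, 0, 0, 0, -0.0544, -1, -0.0432, -0.351, 0, 0, 0, -0.0576, -1, -0.0456, -0.3705, 0, 0, 0, -0.0608, -1, -0.048, -0.39, 0, 0, 0, -0.064], grip_force=55)

```text
clock: 5.55
eef_pos: [0.5805, 0.0619, 0.0877]
tcp_rot: [3.137, 0.03, 0.001]
ft_force: [0.9, -4.3, 2.5]
width: 0.245
```

Run:
```python
from h import *
print(goal([.569,.182,.0883],.07,-1)); s=env.get_state(); print({k:s[k].round(4) for k in('eef_pos','tcp_rot','ft_force','torque')})
```

```text
[-1.000e+00 -3.070e-02 -4.009e-01 -4.000e-03  6.000e-03 -3.000e-04
 -6.510e-02]
{'eef_pos': array([0.5805, 0.0619, 0.0877]), 'tcp_rot': array([3.1367e+00, 2.9600e-02, 6.0000e-04]), 'ft_force': array([ 0.8929, -4.3301,  2.5179]), 'torque': array([-1.4902, -0.1459, -0.0218])}
```

Call:
send_rows(motion=[-1, -0.0016, -0.02, 0, 0.003, 0, -0.0032, -1, -0.0032, -0.04, 0, 0.004, 0, -0.0064, -1, -0.0048, -0.06, 0, 0.004, 0, -0.0096, -1, -0.0064, -0.08, 0, 0.004, 0, -0.0128, -1, -0.008, -0.1, 0, 0.004, 0, -0.016, -1, -0.0096, -0.12, 0, 0.004, 0, -0.0192, -1, -0.0112, -0.14, 0, 0.004, 0, -0.0224, -1, -0.0128, -0.16, 0, 0.004, 0, -0.0256, -1, -0.0144, -0.18, 0, 0.004, 0, -0.0288, -1, -0.016, -0.2, 0, 0.004, 0, -0.032, -1, -0.0176, -0.22, 0, 0.004, 0, -0.0352, -1, -0.0192, -0.24, 0, 0.004, 0, -0.0384, -1, -0.0208, -0.26, 0, 0.004, 0, -0.0416, -1, -0.0224, -0.28, 0, 0.004, 0, -0.0448, -1, -0.024, -0.3, 0, 0.004, 0, -0.048, -1, -0.0256, -0.32, 0, 0.004, 0, -0.0512, -1, -0.0272, -0.34, 0, 0.004, 0, -0.0544, -1, -0.0288, -0.36, 0, 0.004, 0, -0.0576, -1, -0.0304, -0.38, 0, 0.004, 0, -0.0608, -1, -0.032, -0.4, 0, 0.004, 0, -0.064])

```text
clock: 7.55
eef_pos: [0.5675, 0.1855, 0.0869]
tcp_rot: [-3.137, -0.112, 0.001]
ft_force: [-0.2, -0.6, -8.0]
width: 0.245
```

Run:
```python
from h import *
print(goal([.569,.182,.0883],.07,-1)); s=env.get_state(); print({k:s[k].round(4) for k in('eef_pos','tcp_rot','ft_force','torque')})
T=grab_frame('top');S=grab_frame('scene')
a=cv2.resize(S[120:280,260:420],None,fx=3.7,fy=3.7,interpolation=cv2.INTER_CUBIC);b=cv2.resize(T[135:235,150:320],None,fx=3.7,fy=3.7,interpolation=cv2.INTER_CUBIC)
cv2.imwrite('pics/crop4.png',a[:,:,::-1]); cv2.imwrite('pics/crop4t.png',b[:,:,::-1]); cv2.imwrite('pics/top4.png',T[:,:,::-1]); cv2.imwrite('pics/scene4.png',S[:,:,::-1])
```

```text
[-1.0e+00  4.3e-03  1.2e-02 -4.6e-03 -3.3e-03  8.0e-04  1.7e-03]
{'eef_pos': array([0.5675, 0.1855, 0.0869]), 'tcp_rot': array([-3.137e+00, -1.120e-01,  1.100e-03]), 'ft_force': array([-0.2367, -0.6115, -8.0272]), 'torque': array([ 0.7208,  0.0283, -0.0022])}
```

View pics/crop4.png

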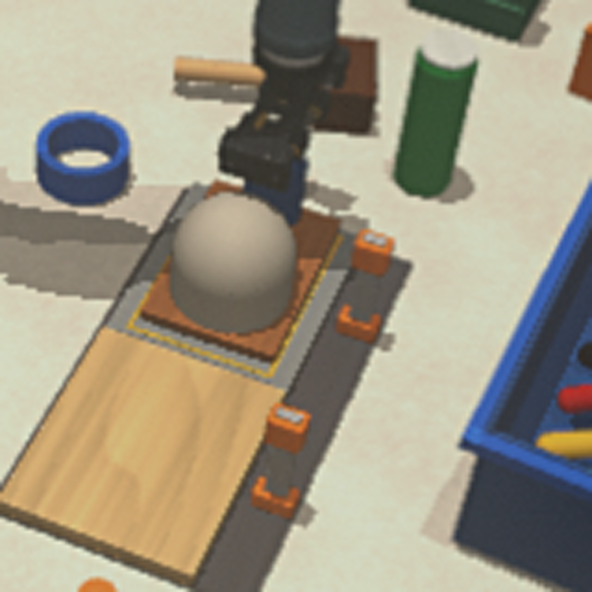

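The sled now hangs level, clear of the upper board (-8 N is its weight). I correct y by 3.5 mm and lower it down the step.

Call:
send_rows(motion=[-1, 0.002, 0.006, 0.002, -0.001, 0, 0, -1, 0.004, 0.012, 0.004, -0.002, 0, 0, -1, 0.004, 0.012, 0.006, -0.003, 0, 0, -1, 0.004, 0.012, 0.008, -0.003, 0, 0, -1, 0.004, 0.012, 0.01, -0.003, 0, 0, -1, 0.004, 0.012, 0.012, -0.003, 0, 0, -1, 0.004, 0.012, 0.014, -0.003, 0, 0, -1, 0.004, 0.012, 0.016, -0.003, 0, 0, -1, 0.004, 0.012, 0.016, -0.003, 0, 0])

```text
clock: 8.55
eef_pos: [0.5697, 0.1808, 0.0829]
tcp_rot: [3.139, 0.111, 0.001]
ft_force: [-1.8, -0.5, -0.4]
width: 0.244
```

Run:
```python
from h import *
s=env.get_state(); print({k:s[k].round(4) for k in('eef_pos','tcp_rot','ft_force','torque')})
T=grab_frame('top');S=grab_frame('scene')
a=cv2.resize(S[160:230,285:365],None,fx=7.3,fy=7.3,interpolation=cv2.INTER_CUBIC);b=cv2.resize(T[145:235,150:260],None,fx=7.2,fy=6.6,interpolation=cv2.INTER_CUBIC)
cv2.imwrite('pics/crop5.png',a[:,:,::-1]); cv2.imwrite('pics/crop5t.png',b[:,:,::-1]); cv2.imwrite('pics/top5.png',T[:,:,::-1]); cv2.imwrite('pics/scene5.png',S[:,:,::-1])
```

```text
{'eef_pos': array([0.5697, 0.1808, 0.0829]), 'tcp_rot': array([3.1388e+00, 1.1140e-01, 9.0000e-04]), 'ft_force': array([-1.8264, -0.4596, -0.3578]), 'torque': array([-0.4998,  0.1705, -0.0039])}
```

View pics/crop5.png

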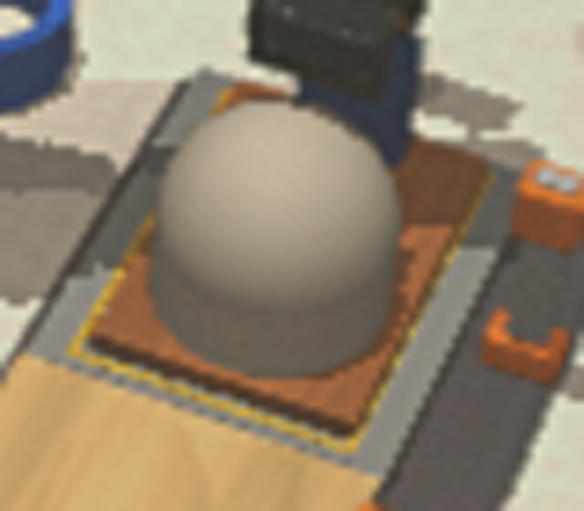

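The scene crop shows the sled down inside the outline: near corner (350,437) against yellow (354,447), left corner (90,345) against (77,352). I check it with the top view.

View pics/crop5t.png

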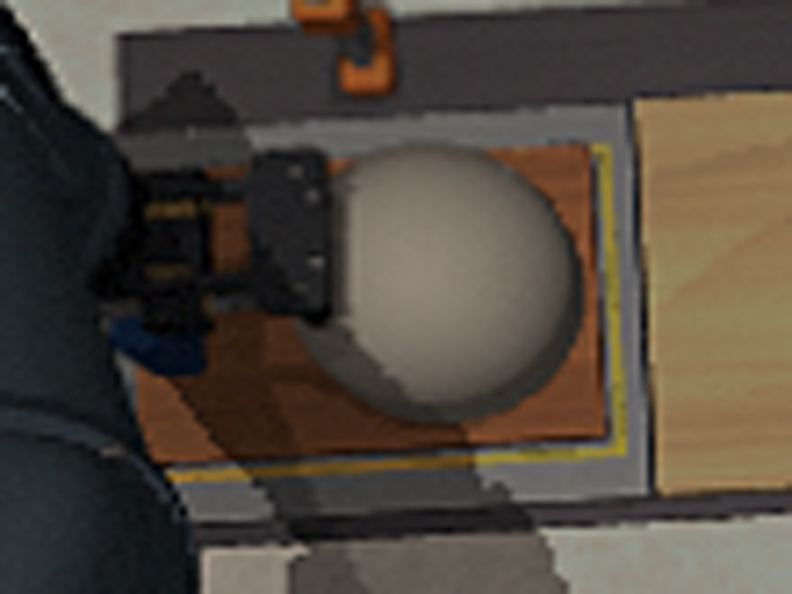

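Run:
```python
from h import *
np.set_printoptions(precision=4,suppress=True)
u=lambda p:(np.float64(p)+.5)/7.3-.5+[285,160]
print('sledbot',cast('scene',u([(90,347),(350,438)]),.018)[:,:2],'sledtop',cast('scene',u([(92,337),(350,428),(487,180)]),.032)[:,:2]); print('yel',cast('scene',u([(77,352),(354,448),(493,175)]),.018)[:,:2])
```

```text
sledbot [[ 0.5142 -0.0036]
 [ 0.6508  0.0058]] sledtop [[ 0.5173 -0.0086]
 [ 0.652   0.    ]
 [ 0.644   0.1869]]
yel [[ 0.5101 -0.0096]
 [ 0.6552  0.001 ]
 [ 0.6414  0.2055]]
```

Run:
```python
from h import *
np.set_printoptions(precision=4,suppress=True)
T=cv2.imread('pics/top5.png')[:,:,::-1].copy()
u=lambda p:(np.float64(p)+.5)/[7.2,6.6]-.5+[150,145]
s=cast('top',u([(588,145),(605,437),(150,463)]),.032)[:,:2]; y=cast('top',u([(603,147),(620,451),(175,476)]),.018)[:,:2]
print('sled',s);print('yel',y)
yaw=lambda a,b:np.arctan2(*(a-b)[::-1])
print('x-edge yaw sled',yaw(s[0],s[1]),'yel',yaw(y[0],y[1]),'y-edge',yaw(s[2],s[1])-np.pi/2,yaw(y[2],y[1])-np.pi/2)
for c in(s,y):
    x=(c[0]-c[1])/np.linalg.norm(c[0]-c[1]); n=np.array([-x[1],x[0]]); h=.1 if c is s else .104
    print((c[0]+c[1])/2+n*h)
```

```text
sled [[ 0.6504  0.0101]
 [ 0.5114 -0.    ]
 [ 0.4984  0.1938]]
yel [[ 0.653   0.005 ]
 [ 0.5067 -0.0052]
 [ 0.494   0.1863]]
x-edge yaw sled 0.07251410477719905 yel 0.06953384454029919 y-edge 0.06717020220458925 0.0661457942911694
[0.5737 0.1048]
[0.5726 0.1036]
```

The sled is square to the outline within 3 mrad and about 1.5 mm too far in +y. I nudge it, release and rise.

Call:
send_rows(motion=[-1, -0.001, 0.003, 0.001, 0, 0, 0, -1, -0.002, 0.006, 0.002, 0, 0, 0, -1, -0.002, 0.006, 0.002, 0, 0, 0, -1, -0.002, 0.006, 0.002, 0, 0, 0, -0.4, -0.002, 0.006, 0.002, 0, 0, 0, -0.3, -0.002, 0.006, 0.002, 0, 0, 0, -0.1, -0.002, 0.006, 0.002, 0, 0, 0, -0.1, -0.002, 0.006, 0.002, 0, 0, 0, -0.1, -0.002, 0.006, 0.002, 0, 0, 0])

```text
clock: 9.55
eef_pos: [0.569, 0.1785, 0.0818]
tcp_rot: [3.139, 0.11, -0.0]
ft_force: [-0.0, -0.7, 0.6]
width: 0.452
```

Call:
send_rows(motion=[-0.1, 0, 0, -0.05, 0, 0, 0, -0.1, 0, 0, -0.15, 0, 0, 0, -0.1, 0, 0, -0.3, 0, 0, 0, 0, 0, 0, -0.45, 0, 0, 0, 0, 0, 0, -0.6, 0, 0, 0, 0.2, 0, 0.1, -0.66, 0, 0, 0, 0.2, 0, 0.25, -0.66, 0, 0, 0, 0.2, 0, 0.4, -0.66, 0, 0, 0, 0.2, 0, 0.55, -0.66, 0, 0, 0, 0.2, 0, 0.7, -0.66, 0, 0, 0, 0.2, 0, 0.85, -0.66, 0, 0, 0, 0.2, 0, 1, -0.66, 0, 0, 0, 0.2, 0, 1, -0.66, 0, 0, 0, 0.2, 0, 1, -0.66, 0, 0, 0])

```text
clock: 10.95
eef_pos: [0.59, -0.1213, 0.281]
tcp_rot: [3.139, 0.107, 0.001]
ft_force: [0.7, 0.4, -0.1]
width: 0.6
```

Run:
```python
from h import *
np.set_printoptions(precision=4,suppress=True)
s=env.get_state(); print({k:s[k].round(4) for k in('clock','eef_pos','tcp_rot','ft_force')}if 0 else s['eef_pos'])
T=grab_frame('top');cv2.imwrite('pics/top6.png',T[:,:,::-1]);S=grab_frame('scene');cv2.imwrite('pics/scene6.png',S[:,:,::-1])
```

```text
[ 0.59   -0.1213  0.281 ]
```

Run:
```python
from h import *
T=cv2.imread('pics/top6.png')
b=cv2.resize(T[145:235,150:260],None,fx=7.2,fy=6.6,interpolation=cv2.INTER_CUBIC);cv2.imwrite('pics/crop6t.png',b)
```

```text
(no output)
```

View pics/crop6t.png

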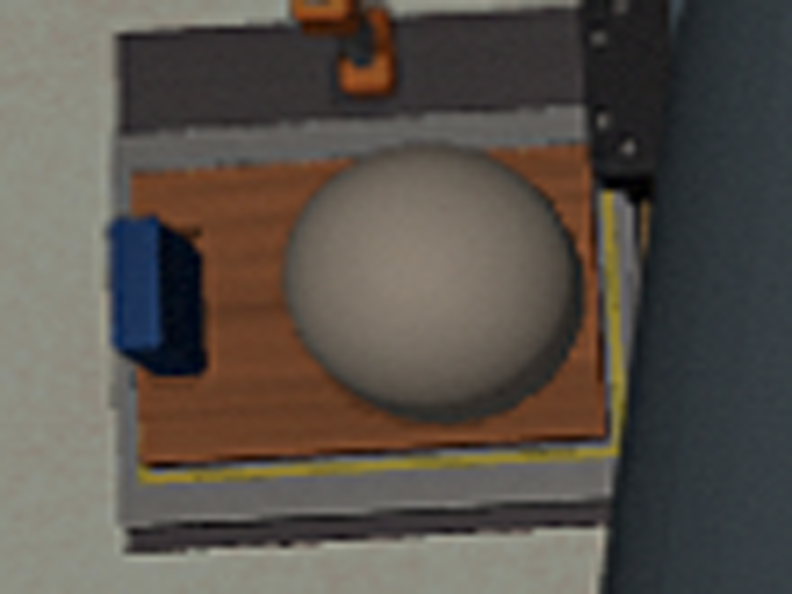

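Run:
```python
from h import *
np.set_printoptions(precision=4,suppress=True)
u=lambda p:(np.float64(p)+.5)/[7.2,6.6]-.5+[150,145]
T=cv2.imread('pics/top6.png')[:,:,::-1].copy()
g=u([(131,176),(588,145),(606,437),(140,465)])
h=cv2.cvtColor(T,cv2.COLOR_RGB2HSV); print(h[176,190],h[160,232])
s=cast('top',g,.032)[:,:2]; print('manual',s.mean(0),[round(np.hypot(*(s[i]-s[i-1])),4) for i in range(4)],np.arctan2(*(s[0]-s[1])[::-1])-np.pi/2,np.arctan2(*(s[3]-s[2])[::-1])-np.pi/2)
F=quad('top',cv2.Canny(T,30,80),g,.032)
# dome: low-saturation blob
c=s.mean(0); P=[*(c+.035*np.array([np.sin(.069),-np.cos(.069)])),.08]
# predicted sphere silhouette extents in crop px
K,d,Rm,t=cam('top'); v=np.array(P)-t; D=np.linalg.norm(v); w=v/D; a=np.cross(w,[1,0,0]);a/=np.linalg.norm(a); b=np.cross(w,a); r=.06; cen=np.array(P)-w*r*r/D; rr=r*np.sqrt(1-(r/D)**2)
th=np.linspace(0,2*np.pi,200)[:,None]; q=(proj('top',cen+rr*(np.cos(th)*a+np.sin(th)*b))+.5-[150,145])*[7.2,6.6]-.5
print('pred dome extents x',q[:,0].min(),q[:,0].max(),'y',q[:,1].min(),q[:,1].max(),'crown',P)
# caul: rib ray in both views with height
for n,p in(('top',[(715,203),(732,210),(634,369),(617,362)]),): print(cast(n,uncrop(p),.052).mean(0))
Y=mask(T,(20,80,60),(36,255,255),(160,150,242,226))
print(goal([.488,-.383,.28],-.57,1), goal([.488,-.383,.28],1.0,1))
print(env.get_state()['qpos'])
```

```text
[ 11 162 110] [ 0  0 29]
manual [0.5735 0.104 ] [np.float64(0.1379), np.float64(0.1988), np.float64(0.1394), np.float64(0.199)] 0.0779545847237868 0.07039757825473147
top centre [0.5732 0.1032] sides [0.2012, 0.141, 0.2009, 0.1422] ang [-1.507, -3.05, 1.641, 0.094]
pred dome extents x 281.32168266372275 575.7436231315714 y 145.51473397696037 413.1282690431105 crown [np.float64(0.5759411507176617), np.float64(0.06909973217127963), 0.08]
[ 0.4864 -0.3788  0.052 ]
[ 1.     -0.404   0.8545  0.0022 -0.0005 -0.001   0.8181] [ 1.     -0.404   0.8545  0.0022  0.0003 -0.0011 -1.1809]
[ 0.2719  0.4223 -0.2005  1.6178  0.091   1.1099 -1.4501]
```

The top crop shows the sled flush inside the outline: near-right corner (606,437) against yellow (618,452), an even gap along the bottom, and centre error about 1 mm. Next is the caul, picked with the tool at yaw ≈2.567 so that joint 7 stays in range for the placing.

Call:
send_rows(motion=[0.3, -0.1, 0.2, 0, 0, 0, -0.19, 0.3, -0.2, 0.4, 0, 0, 0, -0.38, 0.3, -0.3, 0.6, 0, 0, 0, -0.57, 0.3, -0.4, 0.75, 0, 0, 0, -0.76, 0.3, -0.404, 0.854, 0, 0, 0, -0.95, 0.3, -0.404, 0.854, 0, 0, 0, -1])

```text
clock: 11.65
eef_pos: [0.4871, -0.385, 0.281]
tcp_rot: [2.853, 1.313, 0.0]
ft_force: [-0.2, 0.1, 0.6]
width: 0.651
```

Call:
send_rows(motion=[0.3, 0, 0, 0, 0, 0, -0.19, 0.3, 0, 0, 0, 0, 0, -0.38, 0.3, 0, 0, 0, 0, 0, -0.57, 0.3, 0, 0, 0, 0, 0, -0.76, 0.3, 0, 0, 0, 0, 0, -0.95, 0.3, 0, 0, 0, 0, 0, -1])

```text
clock: 12.25
eef_pos: [0.4885, -0.3824, 0.2808]
tcp_rot: [2.132, 2.306, 0.001]
ft_force: [0.6, 0.5, 0.2]
width: 0.652
```

Call:
send_rows(motion=[0.3, 0, 0, 0, 0, 0, -0.19, 0.3, 0, 0, 0, 0, 0, -0.38, 0.3, 0, 0, 0, 0, 0, -0.57, 0.3, 0, 0, 0, 0, 0, -0.76, 0.3, 0, 0, 0, 0, 0, -0.95, 0.3, 0, 0, 0, 0, 0, -1, 0.3, 0, 0, 0, 0, 0, -1])

```text
clock: 12.95
eef_pos: [0.4883, -0.3826, 0.2807]
tcp_rot: [1.094, 2.944, -0.0]
ft_force: [1.0, 0.7, -0.5]
width: 0.652
```

Run:
```python
from h import *
np.set_printoptions(precision=4,suppress=True)
s=env.get_state(); print(s['clock'],s['eef_pos'],s['qpos']); print(goal([.488,-.3835,.12],2.567,.3))
```

```text
12.95 [ 0.4883 -0.3826  0.2807] [ 1.0042  0.5123 -0.5896  1.5506  0.3005  1.1697  1.2152]
[ 0.3    -0.0006 -0.003   0.5358  0.0002  0.0009 -0.1747]
```

Now down to z 0.12, then to the grasp height (TCP 0.0193), and close.

Call:
send_rows(motion=[0.3, 0, -0.003, 0.15, 0, 0, -0.1, 0.3, 0, -0.003, 0.3, 0, 0, -0.175, 0.3, 0, -0.003, 0.45, 0, 0, -0.175, 0.3, 0, -0.003, 0.6, 0, 0, -0.175, 0.3, 0, -0.003, 0.7, 0, 0, -0.175, 0.3, 0, -0.003, 0.76, 0, 0, -0.175, 0.3, 0, -0.003, 0.76, 0, 0, -0.175, 0.3, 0, -0.003, 0.76, 0, 0, -0.175])

```text
clock: 13.75
eef_pos: [0.488, -0.3853, 0.0537]
tcp_rot: [0.894, 3.01, -0.002]
ft_force: [0.3, -0.0, 0.5]
width: 0.65
```

Run:
```python
from h import *
np.set_printoptions(precision=4,suppress=True)
s=env.get_state(); print(s['clock'],s['eef_pos'],s['ft_force']); print(goal([.488,-.3835,.0193],2.567,.3))
T=grab_frame('top');S=grab_frame('scene')
a=cv2.resize(S[240:320,190:270],None,fx=7,fy=7,interpolation=cv2.INTER_CUBIC)
cv2.imwrite('pics/crop7.png',a[:,:,::-1])
```

```text
13.75 [ 0.488  -0.3853  0.0537] [ 0.3088 -0.0302  0.5206]
[ 0.3     0.0035  0.005   0.1145 -0.0005  0.003  -0.0033]
```

View pics/crop7.png

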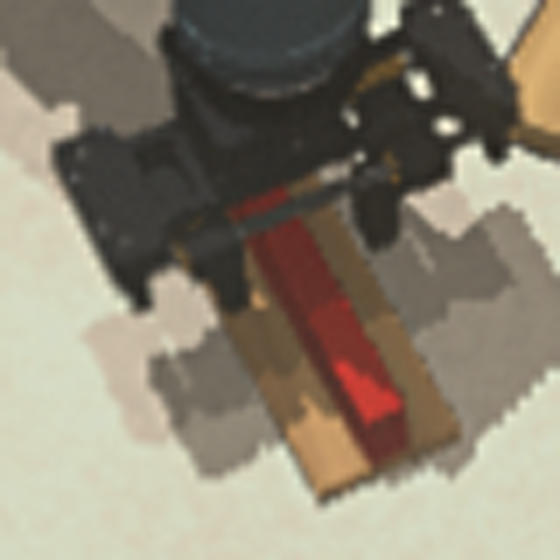

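The fingertips (232,305) and (375,240) straddle the red rib. I descend and close.

Call:
send_rows(motion=[0.3, 0.003, 0.005, 0.05, 0, 0.003, -0.003, 0.3, 0.003, 0.005, 0.09, 0, 0.003, -0.003, 0.3, 0.003, 0.005, 0.113, 0, 0.003, -0.003, 0.3, 0.003, 0.005, 0.113, 0, 0.003, -0.003, -0.2, 0.003, 0.005, 0.113, 0, 0.003, -0.003, -0.4, 0.003, 0.005, 0.113, 0, 0.003, -0.003, -0.5, 0.003, 0.005, 0.113, 0, 0.003, -0.003, -1, 0.003, 0.005, 0.113, 0, 0.003, -0.003, -1, 0.003, 0.005, 0.113, 0, 0.003, -0.003, -1, 0.003, 0.005, 0.113, 0, 0.003, -0.003, -1, 0.003, 0.005, 0.113, 0, 0.003, -0.003], grip_force=30)

```text
clock: 14.95
eef_pos: [0.4869, -0.3837, 0.0187]
tcp_rot: [-0.891, -3.011, 0.001]
ft_force: [-0.6, 0.2, 2.3]
width: 0.225
```

Run:
```python
from h import *
np.set_printoptions(precision=4,suppress=True)
s=env.get_state(); print(s['clock'],s['eef_pos'],s['tcp_rot'],s['ft_force'],s['torque'],s['width']); print(goal([.488,-.383,.28],1.9,-1));print(goal([.577,.064,.25],1.64,-1))
```

```text
14.95 [ 0.4869 -0.3837  0.0187] [-0.8905 -3.011   0.0006] [-0.591   0.1972  2.3331] [ 0.0055 -0.0081  0.0385] 0.2250445046161811
[-1.     -0.0004  0.0033 -0.8711 -0.0016 -0.0015  0.8486]
[-1.      0.5609  1.4151 -0.7714 -0.0018 -0.0013  1.1796]
```

Gripped (19.8 mm). I lift and turn.

Call:
send_rows(motion=[-1, 0, 0, -0.05, 0, 0, 0, -1, 0, 0, -0.13, 0, 0, 0, -1, 0, 0, -0.25, 0, 0, 0, -1, 0, 0, -0.4, 0, 0, 0, -1, 0, 0, -0.55, 0, 0, 0.1, -1, 0, 0, -0.7, 0, 0, 0.25, -1, 0, 0, -0.82, 0, 0, 0.4, -1, 0, 0, -0.87, 0, 0, 0.55, -1, 0, 0, -0.87, 0, 0, 0.7, -1, 0, 0, -0.87, 0, 0, 0.85, -1, 0, 0, -0.87, 0, 0, 0.85, -1, 0, 0, -0.87, 0, 0, 0.85])

```text
clock: 16.15
eef_pos: [0.4872, -0.3832, 0.2797]
tcp_rot: [-1.823, -2.556, 0.001]
ft_force: [-0.3, 1.4, -2.0]
width: 0.222
```

Run:
```python
from h import *
np.set_printoptions(precision=4,suppress=True)
s=env.get_state(); print(s['clock'],s['eef_pos'],s['tcp_rot'],s['ft_force'],s['torque'],s['width']); print(goal([.53,-.16,.26],1.64,-1));print(goal([.577,.064,.25],1.64,-1))
```

```text
16.15 [ 0.4872 -0.3832  0.2797] [-1.8229 -2.5561  0.001 ] [-0.2574  1.3718 -1.9627] [-0.0359 -0.1137 -0.0209] 0.22225176844493005
[-1.      0.6569  0.3775  0.0658 -0.0024 -0.0014  0.3343]
[-1.      1.3118  0.7689  0.0994 -0.0024 -0.0014  0.3343]
```

Call:
send_rows(motion=[-1, 0.08, 0.05, 0, 0, 0, 0.06, -1, 0.16, 0.1, 0.01, 0, 0, 0.12, -1, 0.25, 0.145, 0.02, 0, 0, 0.2, -1, 0.34, 0.19, 0.03, 0, 0, 0.26, -1, 0.43, 0.25, 0.04, 0, 0, 0.334, -1, 0.52, 0.3, 0.05, 0, 0, 0.334, -1, 0.6, 0.345, 0.06, 0, 0, 0.334, -1, 0.657, 0.378, 0.066, 0, 0, 0.334, -1, 0.657, 0.378, 0.066, 0, 0, 0.334])

```text
clock: 17.05
eef_pos: [0.5315, -0.1566, 0.2597]
tcp_rot: [-2.136, -2.3, -0.001]
ft_force: [-0.1, 0.1, -2.5]
width: 0.226
```

Run:
```python
from h import *
np.set_printoptions(precision=4,suppress=True)
s=env.get_state(); print(s['eef_pos']); print(goal([.577,.064,.21],1.64,-1))
```

```text
[ 0.5315 -0.1566  0.2597]
[-1.      0.7217  0.2058  0.1671 -0.0022 -0.0034  0.006 ]
```

Call:
send_rows(motion=[-1, 0.09, 0.026, 0.02, 0, 0, 0, -1, 0.18, 0.052, 0.04, 0, 0, 0, -1, 0.27, 0.078, 0.06, 0, 0, 0, -1, 0.36, 0.104, 0.08, 0, 0, 0, -1, 0.45, 0.13, 0.1, 0, 0, 0, -1, 0.54, 0.155, 0.12, 0, 0, 0, -1, 0.62, 0.178, 0.15, 0, 0, 0, -1, 0.68, 0.195, 0.18, 0, 0, 0, -1, 0.722, 0.206, 0.22, 0, 0, 0, -1, 0.722, 0.206, 0.25, 0, 0, 0, -1, 0.722, 0.206, 0.25, 0, 0, 0, -1, 0.722, 0.206, 0.25, 0, 0, 0])

```text
clock: 18.25
eef_pos: [0.5784, 0.0578, 0.1847]
tcp_rot: [-2.148, -2.291, 0.003]
ft_force: [-0.1, 0.1, -1.6]
width: 0.222
```

Run:
```python
from h import *
np.set_printoptions(precision=4,suppress=True)
s=env.get_state(); print(s['clock'],s['eef_pos'],s['tcp_rot'],s['ft_force'],s['torque'],s['width'])
T=grab_frame('top');S=grab_frame('scene');cv2.imwrite('pics/top8.png',T[:,:,::-1]);cv2.imwrite('pics/scene8.png',S[:,:,::-1])
a=cv2.resize(S[140:230,285:365],None,fx=6.5,fy=6.5,interpolation=cv2.INTER_CUBIC)
b=cv2.resize(T[145:235,170:245],None,fx=3.6,fy=6.5,interpolation=cv2.INTER_CUBIC)
cv2.imwrite('pics/crop8.png',np.hstack([a,b])[:,:,::-1])
```

```text
18.25 [0.5784 0.0578 0.1847] [-2.1479 -2.2908  0.0029] [-0.059   0.0826 -1.6446] [ 0.0106 -0.0729 -0.0029] 0.2224230346863952
```

View pics/crop8.png

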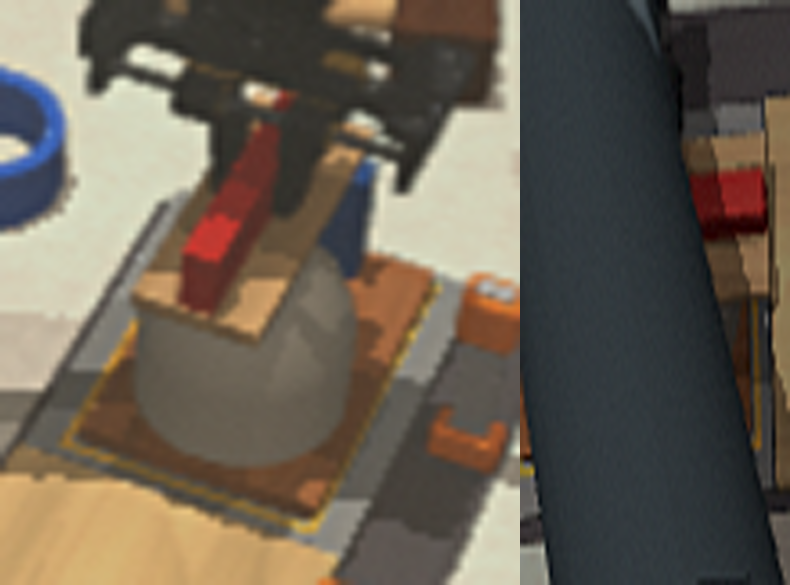

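Run:
```python
from h import *
np.set_printoptions(precision=4,suppress=True)
us=lambda p:(np.float64(p)+.5)/6.5-.5+[285,140]
ut=lambda p:(np.float64(p)-[520,0]+.5)/[3.6,6.5]-.5+[170,145]
print('scene slab end (top edge)',cast('scene',us([(134,295),(262,335)]),.178)[:,:2], 'under',cast('scene',us([(135,305),(262,343)]),.166)[:,:2])
print('top rib end',cast('top',ut([(764,170),(766,208)]),.218)[:,:2],'slab',cast('top',ut([(764,133),(770,295)]),.178)[:,:2])
# rib red masks
T=cv2.imread('pics/top8.png')[:,:,::-1].copy();m=mask(T,(0,150,50),(6,255,255),(205,160,245,190)); print(np.argwhere(m).min(0),np.argwhere(m).max(0))
u=lambda p:(np.float64(p)+.5)/6.5-.5+[285,140]
print('sphere right edge/left edge etc', cast('scene',us([(135,375),(356,340)]),.08)[:,:2])
# predicted dome silhouette in scene for crown (0.577,0.064)
for cx,cy in((.577,.064),(.576,.069)):
    P=np.array([cx,cy,.08]);K,d,Rm,t=cam('scene');v=P-t;D=np.linalg.norm(v);w=v/D;a=np.cross(w,[0,0,1]);a/=np.linalg.norm(a);b=np.cross(w,a);cen=P-w*.0036/D;rr=.06*np.sqrt(1-(.06/D)**2)
    th=np.linspace(0,2*np.pi,200)[:,None];q=(proj('scene',cen+rr*(np.cos(th)*a+np.sin(th)*b))+.5-[285,140])*6.5-.5; print(q[:,0].min(),q[:,0].max())
    S=cv2.imread('pics/scene6.png')
    print(((q+.5)/6.5-.5+[285,140]).min(0),((q+.5)/6.5-.5+[285,140]).max(0))
```

```text
scene slab end (top edge) [[ 0.5537 -0.0339]
 [ 0.6219 -0.0273]] under [[ 0.5525 -0.0291]
 [ 0.6203 -0.0215]]
top rib end [[ 0.5922 -0.0258]
 [ 0.5765 -0.0276]] slab [[ 0.6179 -0.022 ]
 [ 0.5485 -0.0278]]
[171 217] [178 238]
sphere right edge/left edge etc [[0.5422 0.0013]
 [0.6353 0.0838]]
133.53178254014745 354.1671730314015
[305.1203 172.5796] [339.0642 206.4726]
136.0112664886734 356.21670123402305
[305.5017 171.6295] [339.3795 205.4571]
```

The caul is held level over the dome (near slab end at scene crop (134,295)-(262,335)). The fin shows behind it, and the arm hides the rest in the top view. Comparing both views, I shift +9 mm in y and about -1.5 mm in x, then lower.

Call:
send_rows(motion=[-1, 0.015, -0.003, 0.02, 0, 0, -0.007, -1, 0.03, -0.005, 0.04, 0, 0, -0.007, -1, 0.03, -0.005, 0.06, 0, 0, -0.007, -1, 0.03, -0.005, 0.07, 0, 0, -0.007, -1, 0.03, -0.005, 0.075, 0, 0, -0.007, -1, 0.03, -0.005, 0.077, 0, 0, -0.007, -1, 0.03, -0.005, 0.077, 0, 0, -0.007])

```text
clock: 19.05
eef_pos: [0.5764, 0.0685, 0.1616]
tcp_rot: [-2.14, -2.298, 0.001]
ft_force: [0.8, 0.4, -1.9]
width: 0.225
```

Run:
```python
from h import *
np.set_printoptions(precision=4,suppress=True)
s=env.get_state(); print(s['clock'],s['eef_pos'],s['tcp_rot'],s['ft_force'],s['torque']);print(goal([.5768,.0668,.1587],1.641,-1))
```

```text
19.05 [0.5764 0.0685 0.1616] [-2.1399 -2.2979  0.0012] [ 0.7523  0.3648 -1.9208] [-0.0184 -0.1262  0.0612]
[-1.     -0.0058  0.0011  0.0098 -0.0021 -0.0008  0.0013]
```

Call:
send_rows(motion=[-1, -0.004, 0.001, 0.002, -0.001, 0, 0, -1, -0.004, 0.001, 0.004, -0.001, 0, 0, -1, -0.004, 0.001, 0.006, -0.001, 0, 0, -1, -0.004, 0.001, 0.008, -0.001, 0, 0, -1, -0.004, 0.001, 0.009, -0.001, 0, 0, -1, -0.004, 0.001, 0.009, -0.001, 0, 0])

```text
clock: 19.65
eef_pos: [0.5766, 0.0675, 0.1589]
tcp_rot: [-2.14, -2.299, 0.001]
ft_force: [-0.8, 0.2, -2.3]
width: 0.223
```

Run:
```python
from h import *
np.set_printoptions(precision=4,suppress=True)
s=env.get_state(); print(s['clock'],s['eef_pos'],s['tcp_rot'],s['ft_force'],s['torque'])
```

```text
19.65 [0.5766 0.0675 0.1589] [-2.1399 -2.2985  0.0005] [-0.8178  0.1886 -2.3232] [-0.0146 -0.0867 -0.0237]
```

No contact yet (-2.3 N, the full weight). I creep down.

Call:
send_rows(motion=[-1, 0, 0, 0.002, 0, 0, 0, -1, 0, 0, 0.003, 0, 0, 0, -1, 0, 0, 0.004, 0, 0, 0, -1, 0, 0, 0.004, 0, 0, 0])

```text
clock: 20.05
eef_pos: [0.5767, 0.0675, 0.1585]
tcp_rot: [-2.14, -2.299, 0.0]
ft_force: [-2.3, -0.3, 5.9]
width: 0.228
```

Contact (+8 N change). I back off slightly, then release gently and look with the fingers still straddling the rib.

Call:
send_rows(motion=[-1, 0, 0, -0.001, 0, 0, 0, -1, 0, 0, -0.002, 0, 0, 0, -1, 0, 0, -0.002, 0, 0, 0], grip_force=8)

```text
clock: 20.35
eef_pos: [0.5767, 0.0675, 0.1585]
tcp_rot: [-2.14, -2.299, 0.0]
ft_force: [-1.9, -0.2, 3.9]
width: 0.227
```

Call:
send_rows(motion=[-0.52, 0, 0, 0, 0, 0, 0, -0.48, 0, 0, 0, 0, 0, 0, -0.44, 0, 0, 0, 0, 0, 0, -0.38, 0, 0, 0, 0, 0, 0, -0.34, 0, 0, 0, 0, 0, 0, -0.34, 0, 0, 0, 0, 0, 0, -0.34, 0, 0, 0, 0, 0, 0, -0.34, 0, 0, 0, 0, 0, 0])

```text
clock: 21.15
eef_pos: [0.5766, 0.0675, 0.1583]
tcp_rot: [-2.14, -2.298, 0.0]
ft_force: [-0.3, -0.0, -0.3]
width: 0.331
```

Run:
```python
from h import *
np.set_printoptions(precision=4,suppress=True)
s=env.get_state(); print(s['clock'],s['eef_pos'],s['tcp_rot'],s['ft_force'],s['torque'])
T=grab_frame('top');S=grab_frame('scene');cv2.imwrite('pics/top9.png',T[:,:,::-1]);cv2.imwrite('pics/scene9.png',S[:,:,::-1])
a=cv2.resize(S[140:230,285:365],None,fx=6.5,fy=6.5,interpolation=cv2.INTER_CUBIC)
cv2.imwrite('pics/crop9.png',a[:,:,::-1])
```

```text
21.15 [0.5766 0.0675 0.1583] [-2.14   -2.2984  0.0004] [-0.2503 -0.0061 -0.304 ] [-0.0674 -0.0777 -0.0894]
```

View pics/crop9.png

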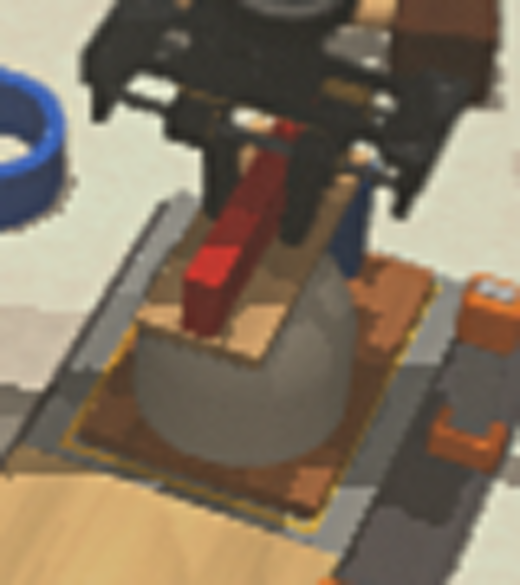

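The crop shows the caul resting on the crown and looking level, with the rib between the opened fingers (near slab end (138,318)-(264,357)). I check the tilt numerically by comparing the near-end shift with the held-level frame.

```bash
cat >> h.py <<'E'
def redpts(im,roi,s=6):
    """rib near-end: sub-pixel extremes of red mask"""
    x0,y0,x1,y1=roi; a=cv2.resize(im[y0:y1,x0:x1],None,fx=s,fy=s,interpolation=cv2.INTER_CUBIC); h=cv2.cvtColor(a,cv2.COLOR_RGB2HSV)
    m=cv2.inRange(h,(0,120,45),(8,255,255))|cv2.inRange(h,(172,120,45),(180,255,255)); c=big(m)[:,0]
    f=lambda p:(p+.5)/s-.5+[x0,y0]
    return f(c[c[:,1].argmax()].astype(float)), f(c[c[:,0].argmin()].astype(float)), cv2.contourArea(c)
E
python3 - <<'E'
from h import *
np.set_printoptions(precision=4,suppress=True)
def pred(tool):  # near rib-end lower corners, level caul
    a=1.64; ax=np.array([np.cos(a),np.sin(a),0]); ay=np.array([-ax[1],ax[0],0]); o=np.array(tool)-[0,0,.0187]
    return proj('scene',[o-.085*ax+s*.01*ay+[0,0,z] for s in(1,-1) for z in(.012,.052)])
p8=pred([.5784,.0578,.1847]);p9=pred([.5766,.0675,.1587]);p9t=pred([.5766,.0675,.1577])
print('pred shift',p9.mean(0)-p8.mean(0),'per mm drop',p9t.mean(0)-p9.mean(0))
for f in('scene8','scene9'):
    im=cv2.imread(f'pics/{f}.png')[:,:,::-1].copy(); print(f,redpts(im,(300,160,335,200)))
E
```

```text
pred shift [0.2683 3.566 ] per mm drop [-0.0205  0.2127]
scene8 (array([316.75, 187.75]), array([312.25, 184.75]), 7653.5)
scene9 (array([315.4167, 191.25  ]), array([312.5833, 181.9167]), 8093.0)
```

The shift is 3.5 px against 3.57 predicted, so it is level within about 1°. I open and withdraw straight up.

Call:
send_rows(motion=[-0.2, 0, 0, 0, 0, 0, 0, -0.1, 0, 0, 0, 0, 0, 0, 0, 0, 0, 0, 0, 0, 0, 0, 0, 0, -0.02, 0, 0, 0, 0, 0, 0, -0.05, 0, 0, 0, 0, 0, 0, -0.1, 0, 0, 0, 0, 0, 0, -0.17, 0, 0, 0, 0, 0, 0, -0.25, 0, 0, 0, 0, 0, 0, -0.35, 0, 0, 0, 0, 0, 0, -0.45, 0, 0, 0, 0, 0, 0, -0.5, 0, 0, 0, 0, 0, 0, -0.5, 0, 0, 0])

```text
clock: 22.45
eef_pos: [0.578, 0.0678, 0.3111]
tcp_rot: [2.139, 2.298, 0.005]
ft_force: [-0.1, 0.1, -0.3]
width: 0.501
```

Call:
send_rows(motion=[0, -0.1, 0, 0, 0, 0, 0, 0, -0.22, 0, 0, 0, 0, 0, 0, -0.35, 0, 0, 0, 0, 0, 0, -0.5, 0, 0, 0, 0, 0, 0, -0.65, 0, 0, 0, 0, 0, 0, -0.8, 0, 0, 0, 0, 0, 0, -0.95, 0, 0, 0, 0, 0, 0, -1, 0, 0, 0, 0, 0, 0, -1, 0, 0, 0, 0, 0, 0, -1, 0, 0, 0, 0, 0, 0, -1, 0, 0, 0, 0, 0])

```text
clock: 23.55
eef_pos: [0.5984, -0.2289, 0.3079]
tcp_rot: [-2.135, -2.301, -0.001]
ft_force: [-0.7, 0.1, 0.7]
width: 0.501
```

Run:
```python
from h import *
np.set_printoptions(precision=4,suppress=True)
s=env.get_state(); print(s['clock'],s['eef_pos'])
S=grab_frame('scene');T=grab_frame('top');cv2.imwrite('pics/scene10.png',S[:,:,::-1]);cv2.imwrite('pics/top10.png',T[:,:,::-1])
print(redpts(S,(300,130,345,200)),redpts(T,(195,155,245,195)))
for n,im,roi in(('top',T,(175,150,250,200)),('scene',S,(300,140,345,200))):
    m=mask(im,(0,120,45),(8,255,255),roi); r=cv2.minAreaRect(big(m)); b=cv2.boxPoints(r); P=cast(n,b,.192)[:,:2]; e=[P[1]-P[0],P[2]-P[1]]
    print(n,P.mean(0),[(np.hypot(*v).round(4),np.arctan2(v[1],v[0]).round(3)) for v in e])
```

```text
23.55 [ 0.5984 -0.2289  0.3079]
(array([316.9167, 176.5833]), array([316.4167, 175.9167]), 7037.5) (array([194.5833, 183.75  ]), array([194.5833, 175.75  ]), 11585.0)
top [0.5745 0.0636] [(np.float64(0.1632), np.float64(-1.495)), (np.float64(0.0247), np.float64(-3.052))]
scene [0.583  0.0755] [(np.float64(0.138), np.float64(1.65)), (np.float64(0.0329), np.float64(-0.228))]
```

Call:
send_rows(motion=[0, -0.1, -0.15, 0, 0, 0, 0, 0, -0.2, -0.3, 0, 0, 0, 0, 0, -0.3, -0.45, 0, 0, 0, 0, 0, -0.4, -0.6, 0, 0, 0, 0, 0, -0.5, -0.7, 0, 0, 0, 0, 0, -0.5, -0.7, 0, 0, 0, 0, 0, -0.5, -0.7, 0, 0, 0, 0])

```text
clock: 24.35
eef_pos: [0.3984, -0.3973, 0.3084]
tcp_rot: [-2.143, -2.296, 0.001]
ft_force: [1.1, 0.5, -0.5]
width: 0.5
```

Run:
```python
from h import *
np.set_printoptions(precision=4,suppress=True)
s=env.get_state(); print(s['clock'],s['eef_pos'])
S=grab_frame('scene');T=grab_frame('top');cv2.imwrite('pics/scene11.png',S[:,:,::-1]);cv2.imwrite('pics/top11.png',T[:,:,::-1])
print(redpts(S,(300,130,345,200)))
a=1.64; ax=np.array([np.cos(a),np.sin(a),0]); ay=np.array([-ax[1],ax[0],0])
def tf(n,c): return proj(n,[np.array([*c,.14])+u*.085*ax+v*.01*ay+[0,0,.052] for u,v in((-1,1),(1,1),(1,-1),(-1,-1))])
for n,im,roi in(('top',T,(165,150,250,200)),('scene',S,(300,135,350,200))):
    m=mask(im,(0,120,45),(8,255,255),roi); c=big(m)[:,0]
    print(n,'mask bbox',c.min(0),c.max(0),'pred level rib, top face',tf(n,(.577,.0645)).round(1).tolist())
    P=cast(n,cv2.boxPoints(cv2.minAreaRect(c)),.192)[:,:2]; e=[P[1]-P[0],P[2]-P[1]];print(P.mean(0),[(np.hypot(*v).round(4),np.arctan2(v[1],v[0]).round(3)) for v in e])
# red top-face scene: bright red only (lit)
h=cv2.cvtColor(S,cv2.COLOR_RGB2HSV)[135:195,300:350]; print('bright red V>150', np.argwhere(mask(S,(0,120,140),(8,255,255),(300,135,350,200)))[:,::-1].min(0),np.argwhere(mask(S,(0,120,140),(8,255,255),(300,135,350,200)))[:,::-1].max(0))
```

```text
24.35 [ 0.3984 -0.3973  0.3084]
(array([315.4167, 191.25  ]), array([312.5833, 189.25  ]), 10089.5)
top mask bbox [172 174] [235 186] pred level rib, top face [[236.3, 180.0], [173.2, 184.1], [173.0, 176.9], [235.9, 172.8]]
[0.5739 0.0673] [(np.float64(0.1708), np.float64(-1.501)), (np.float64(0.025), np.float64(-3.058))]
scene mask bbox [313 152] [335 191] pred level rib, top face [[312.5, 181.6], [330.8, 150.4], [336.2, 152.1], [318.2, 183.4]]
[0.5843 0.0448] [(np.float64(0.2003), np.float64(1.65)), (np.float64(0.032), np.float64(-0.228))]
bright red V>150 [313 152] [335 183]
```

Near-end pixel is unchanged since release (315.42, 191.25), so the caul is still. Last check: has the former moved since it was parked, and have the bystanders? Then I hand in.

Run:
```python
from h import *
np.set_printoptions(precision=4,suppress=True)
L=lambda f:cv2.imread(f'pics/{f}.png').astype(int)
S=grab_frame('scene');print('rib now',redpts(S,(300,130,345,200)))
d=lambda a,b,r:abs(a-b)[r[1]:r[3],r[0]:r[2]].mean().round(2)
t0,t6,t11=L('top0'),L('top6'),L('top11')
print('sled left/fin end',d(t6,t11,(165,165,180,215)),'sled lower edge',d(t6,t11,(165,203,225,220)))
for n,r in dict(mallet=(75,175,130,260),glue=(345,135,380,175),can=(95,130,140,175),tape=(155,240,195,282),block=(275,240,320,282),purple=(420,235,475,290),clamps=(185,130,285,160)).items(): print(n,d(t0,t11,r),end=' ')
u=lambda p:(np.float64(p)+.5)/[7.2,6.6]-.5+[150,145]
T=cv2.imread('pics/top11.png')[:,:,::-1].copy()
quad('top',cv2.Canny(T,30,80),u([(131,176),(588,145),(606,437),(140,465)]),.032)
quad('top',mask(T,(20,80,60),(36,255,255),(160,150,242,226)),uncrop([(31,124),(253,110),(263,267),(35,281)]),.018)
```

```text
rib now (array([314.9167, 191.0833]), array([312.5833, 189.0833]), 10294.0)
sled left/fin end 9.27 sled lower edge 1.63
mallet 8.6 glue 8.17 can 8.31 tape 8.6 block 18.92 purple 48.11 clamps 7.37 top centre [0.5719 0.1032] sides [0.1968, 0.1381, 0.2024, 0.1429] ang [-1.532, -3.023, 1.635, 0.077]Traceback (most recent call last):
  File "<stdin>", line 12, in <module>
  File "h.py", line 25, in quad
    P=cast(n,pts[k],z)[:,:2]; L.append(cv2.fitLine(P.astype(np.float32),cv2.DIST_HUBER,0,.001,.001).ravel())
      ~~~~^^^^^^^^^^^^
  File "h.py", line 8, in cast
    K,d,Rm,t=cam(n); p=cv2.undistortPoints(np.float64(px).reshape(-1,1,2),K,d)[:,0]
                       ~~~~~~~~~~~~~~~~~~~^^^^^^^^^^^^^^^^^^^^^^^^^^^^^^^^^^^^
cv2.error: OpenCV(4.12.0) /io/opencv/modules/calib3d/src/undistort.dispatch.cpp:347: error: (-215:Assertion failed) CV_IS_MAT(_src) && CV_IS_MAT(_dst) && (_src->rows == 1 || _src->cols == 1) && (_dst->rows == 1 || _dst->cols == 1) && _src->cols + _src->rows - 1 == _dst->rows + _dst->cols - 1 && (CV_MAT_TYPE(_src->type) == CV_32FC2 || CV_MAT_TYPE(_src->type) == CV_64FC2) && (CV_MAT_TYPE(_dst->type) == CV_32FC2 || CV_MAT_TYPE(_dst->type) == CV_64FC2) in function 'cvUndistortPointsInternal'
```

Call:
send_rows(motion=[0, 0, 0, 0, 0, 0, 0, 0, 0, 0, 0, 0, 0, 0, 0, 0, 0, 0, 0, 0, 0, 0, 0, 0, 0, 0, 0, 0, 0, 0, 0, 0, 0, 0, 0, 0, 0, 0, 0, 0, 0, 0, 0, 0, 0, 0, 0, 0, 0, 0, 0, 0, 0, 0, 0, 0, 0, 0, 0, 0, 0, 0, 0, 0, 0, 0, 0, 0, 0, 0])

```text
clock: 25.5
eef_pos: [0.3994, -0.3965, 0.3082]
tcp_rot: [-2.14, -2.298, 0.001]
ft_force: [-0.3, 0.3, 0.0]
width: 0.5
```

Run:
```python
from h import *
np.set_printoptions(precision=4,suppress=True)
for i in range(5):
    S=grab_frame('scene');print(redpts(S,(300,130,345,200)))
T=grab_frame('top');o=cv2.imread('pics/scene11.png')[:,:,::-1].astype(int)
print('diff caul/dome region',abs(S.astype(int)-o)[135:225,295:355].mean(), 'purple scene',abs(S.astype(int)-cv2.imread('pics/scene0.png')[:,:,::-1])[305:370,120:165].mean(),'block scene',abs(S.astype(int)-cv2.imread('pics/scene0.png')[:,:,::-1])[212:242,210:250].mean())
```

```text
(array([315.25, 191.25]), array([312.5833, 188.9167]), 10094.0)
(array([315.5833, 191.25  ]), array([312.5833, 189.25  ]), 10254.5)
(array([314.9167, 191.0833]), array([312.5833, 189.25  ]), 10529.5)
(array([316.0833, 191.25  ]), array([312.5833, 188.9167]), 9903.0)
(array([315.0833, 191.0833]), array([312.5833, 189.25  ]), 10251.5)
diff caul/dome region 0.8095061728395062 purple scene 6.877492877492878 block scene 25.563333333333333
```

```bash
python3 -c "
from bench import env; print(env.close_job())"
```

```text
the job is handed in; nothing more can be done
None
```

I slid the former by its fin onto the grey board and parked it in the yellow outline. I then set the caul, rib up, on the dome, where it balances by itself. The job was handed in at about 26 s.

**Former:**
- I held it level across the step. Once it was clear of the plywood the gripper carried its full weight (-8 N), and I lowered it 6 mm with no upward lift commanded.
- Just before and after release the sled measured about 1 mm off the outline's centre. It was square within about 3 mrad held; after release, manual corners read up to 8 mrad off.

**Caul:**
- It was placed with at most about 8 N of contact force and then released.
- Its near end matched the level prediction to 0.1 px, so it is level within about 1°. It stayed still over seven frames spanning more than 1 s with the arm away.

**Checks that disagreed or failed:**
- **Cameras:** the two cameras disagree by 4 to 9 mm in y. I balanced them against where the gripper closed on the fin.
- **Former after the caul was placed:** a line fit to the sled gave a centre within about 1.5 mm, but its edges were noisy because the caul hides part of it. The matching fit to the outline failed. The sled's visible lower edge had not changed since parking.
- **Bystanders:** the mallet, glue, can, tape and clamps show only a uniform brightness difference. The sanding block's image differed in both views, and the purple look-alike's only in the top view. I put this down to the arm or its shadow, because the arm passed well above both, but I did not confirm it by eye.

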